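Load the charging station with the loose rechargeable batteries

ROBOT

A 7-joint arm with a two-finger parallel gripper is mounted at the origin on the work surface; the furniture and walls round the work are solid. World frame = base frame: x ahead of the robot, y to its left, z up, the work surface at z = 0. Lengths are in m, angles in rad, forces in N, time in s.
With the tool pointing down it reaches from about 0.4 to 0.85 m from the base axis. Payload 10.4 kg.
Tool frame: the origin (TCP) lies between the finger pads; the fingertips stand ahead of it and the grasp point (between the pads) lies 5 mm behind it (manip.tip_extent is the z of the fingertips in the tool frame, in m); z points along the fingers, y is the line along which they close (so a half turn about z gives the same grasp; the last joint's range is limited). The gripper opens to 85 mm and grips with 20 to 120 N. Pads are 22 mm wide; open, the fingers measure 114 mm over their backs; the gripper's body (76 mm by 85 mm) begins 54 mm behind the grasp point. The pads swing forward as they close: fully open they stand 13 mm farther back than shut.
Start: joints at [-1.166, 0.332, -0.065, 1.46, 0.022, 1.35, -0.088], TCP at [0.259, 0.569, 0.213] pointing down, gripper open.
Joint ranges: [-2.6, 2.6], [-0.5, 2.12], [-1.47, 1.34], [0.16, 2.42], [-1.27, 4.41], [0.06, 2.06], [-2.6, 2.6]. Speed limits (rad/s): [2.22, 2.22, 2.79, 2.79, 3.14, 3.14, 3.14].

INTERFACE

Orientations are given as a unit quaternion [x, y, z, w].
In Python, from workcell import status, viewer, manip gives the robot as it stands.
- The arm moves only by the tool play_rows, never from a script. Its argument "plan" is one flat list of numbers, 7 for each row, row after row: the turn, a rotation vector about the tool's x, y, z in degrees, then the shift along the tool's x, y, z in m, then the opening, from 0 (shut) to 1 (fully open). In form: [ax, ay, az, dx, dy, dz, grip, ax, ay, az, dx, dy, dz, grip, ...]. A call has 1 to 20 rows; each row is the pose to reach, as a shift and turn from the pose commanded when the call began, along the tool's axes at that moment; what a row does not reach only later rows make up. A row lasts 1/8 s, in which the tool goes at most 62.5 mm and 10.7 degrees, less where a joint would pass 70% of its speed; a pose out of reach is approached as far as the arm can. A call with a gripper value outside its range is refused whole. The fingers move at their own pace and stop on an object; "squeeze" is the grip in N (left out, the last holds). Time passes only in rows, so rows that repeat a pose let the fingers close. It gives the time, the measured TCP pose, the force, the opening and the grip force at its end, in the units of the state.
- status.get_obs(): the state, without advancing time (a new reading comes with each control period).
- viewer.camera(name): name is "scene" or "top" or "wrist"; returns the picture (400x640x3 uint8, red, green, blue); there is no depth.
- viewer.camera_model(name): a dict with "fx", "fy", "cx", "cy" (pixels), "D" ([k1, k2, p1, p2, k3] as OpenCV has them; the pictures are not rectified), "R" (3x3) and "t" (3): a world point X has camera coordinates R X + t. Camera axes: x right, y down, z forward; pixel columns grow to the right and rows downward; lengths in m; the calibration is good to about 2 mm. A picture is of the moment at which its call begins: read the wrist's pose just before it. camera_model takes no time and is no camera call; for the wrist camera it gives the pose at the moment of the call.
- manip.hand_in(): hands the job in; it is judged then, once.
The state is a dict: "clock": time; "joint_pos": joint angles; "joint_velocities": joint speeds; "tau": joint torques, N m; "position": TCP position; "ee_rot": TCP orientation; "ft_force": force on the tool from outside, world axes, zero at the start; "torque": the same for the moment, N m; "grip_width": opening from 0.0 (shut) to 1.0 (fully open); "grasp_force": force on a finger pad.
Only numpy, scipy, OpenCV 4.12 (cv2) and the standard library are available. Lean on these libraries where they do the work, as an engineer would, in place of code of your own. Each camera call takes 0.05 s, during which the arm holds its last target. There are 200 camera calls.

TASK

Put the four loose batteries on the charging station to charge: each flat in the cradle made for its size and shape, with its positive end (on the 9-volt block, the end with the two terminals) towards the contacts at the + end of that cradle. Leave the glue stick and the stapler where they are.

Things in the scene. Friction and masses are not known exactly. Their poses are not given: they have to be found in the camera images.
- d_cell: D battery, the largest: round rechargeable battery, 34.2 mm diameter, 61.5 mm long, about 140 g, lying on its side; white sleeve, black ring and small steel nub at its positive end, flat steel at the other. Origin at its centre (17.1 mm above the desk at the start); x points along it to the positive end. It does not roll by itself.
- c_cell: C battery, the middle size: round rechargeable battery, 26.2 mm diameter, 50 mm long, about 70 g, lying on its side; white sleeve, black ring and small steel nub at its positive end, flat steel at the other. Origin at its centre (13.1 mm above the desk at the start); x points along it to the positive end. It does not roll by itself.
- aa_cell: AA battery, the slimmest: round rechargeable battery, 14.4 mm diameter, 50.5 mm long, about 26 g, lying on its side; white sleeve, black ring and small steel nub at its positive end, flat steel at the other. Origin at its centre (7.2 mm above the desk at the start); x points along it to the positive end. It does not roll by itself.
- nine_volt: 9-volt battery: white rectangular block lying flat, 48.5 mm long, 26.5 mm wide, 17.5 mm high, about 45 g; two steel snap terminals side by side on one short end, with a black band nearer that end. Origin at its centre (8.75 mm above the desk); x points along it to the terminal end, y across its width.
- d_cradle: D cradle (mm): grey plate 98x54x5 on the black charger, any order, 57 apart. Widest, longest round seat: sloping cheeks; brass plate at +, spring at - end. Seat floor z=12 on two black supports, 40 finger gap between, open to z=5; end stops 7 slack. Origin: plate underside near + end, 14 above desk; x along seat to contact (+) end, z up. Seat middle x=-40, y=0; seated battery's centre z=29.1.
- c_cradle: C cradle (mm): grey plate 98x54x5 on the black charger, any order, 57 apart. Middle-width round seat: sloping cheeks; brass plate at +, spring at - end. Seat floor z=12 on two black supports, 32 finger gap between, open to z=5; end stops 7 slack. Origin: plate underside near + end, 14 above desk; x along seat to contact (+) end, z up. Seat middle x=-40, y=0; seated battery's centre z=25.1.
- aa_cradle: AA cradle (mm): grey plate 98x54x5 on the black charger, any order, 57 apart. Narrowest round seat: sloping cheeks; brass plate at +, spring at - end. Seat floor z=12 on two black supports, 32 finger gap between, open to z=5; end stops 7 slack. Origin: plate underside near + end, 14 above desk; x along seat to contact (+) end, z up. Seat middle x=-40, y=0; seated battery's centre z=19.2.
- nine_volt_cradle: 9-volt cradle (mm): grey plate 98x54x5 on the black charger, any order, 57 apart. Flat seat 30.5 wide, steep cheeks; two brass studs at + end. Seat floor z=12 on two black supports, 32 finger gap between, open to z=5; end stops 7 slack. Origin: plate underside near + end, 14 above desk; x along seat to contact (+) end, z up. Seat middle x=-40, y=0; seated battery's centre z=20.75.
- glue_stick: glue stick standing upright, white and red, 26 mm diameter, 96 mm high; bystander. Origin at the centre of its foot.
- stapler: red desk stapler lying on its base, 145 x 36 x 56 mm; bystander. Origin at the centre of its underside, x along it.
Not all that is in view belongs to the job. What is shaped like the aa_cell but orange or yellow is not meant.

How it is judged:
At the end, for the whole second after the job is handed in: Each battery lies seated in its own cradle, at rest: its centre within 8 mm of the middle of the seat along and across it and within 4 mm of the seated height, in line with the seat within 0.15 rad, positive (terminal) end towards the contact (+) end (x of d_cell in the frame of d_cradle between -0.048 and -0.032 m and y of d_cell in the frame of d_cradle between -0.008 and 0.008 m and z of d_cell in the frame of d_cradle between 0.0251 and 0.0331 m and angle between the x axis of d_cell and the x axis of d_cradle, either way round below 0.15 rad and x of d_cradle in the frame of d_cell above 0.02 m and linear speed of each of d_cell, c_cell, aa_cell, nine_volt below 0.02 m/s and angular speed of each of d_cell, c_cell, aa_cell, nine_volt below 0.2 rad/s and x of c_cell in the frame of c_cradle between -0.048 and -0.032 m and y of c_cell in the frame of c_cradle between -0.008 and 0.008 m and z of c_cell in the frame of c_cradle between 0.0211 and 0.0291 m and angle between the x axis of c_cell and the x axis of c_cradle, either way round below 0.15 rad and x of c_cradle in the frame of c_cell above 0.02 m and x of aa_cell in the frame of aa_cradle between -0.048 and -0.032 m and y of aa_cell in the frame of aa_cradle between -0.008 and 0.008 m and z of aa_cell in the frame of aa_cradle between 0.0152 and 0.0232 m and angle between the x axis of aa_cell and the x axis of aa_cradle, either way round below 0.15 rad and x of aa_cradle in the frame of aa_cell above 0.02 m and x of nine_volt in the frame of nine_volt_cradle between -0.048 and -0.032 m and y of nine_volt in the frame of nine_volt_cradle between -0.008 and 0.008 m and z of nine_volt in the frame of nine_volt_cradle between 0.01675 and 0.02475 m and angle between the x axis of nine_volt and the x axis of nine_volt_cradle, either way round below 0.15 rad and x of nine_volt_cradle in the frame of nine_volt above 0.02 m); the robot touches nothing.
It fails at once if the glue stick was shifted by more than 25 mm or tipped over (distance of glue_stick from where it was at the start of the episode above 0.025 m or angle between glue_stick's own z axis and vertical above 0.5 rad).
It fails at once if the stapler was shifted by more than 25 mm (distance of stapler from where it was at the start of the episode above 0.025 m).
It also fails if it takes over 86 s, if anything falls off the work surface, if the arm or the gripper's body presses on something with over 40 N, if the wrist force passes 120 N, or if a joint passes its speed limit or range.

## Working session

There is one attempt and no reset: what is moved stays moved. The work goes in short steps, Python scripts to look and compute and a tool call to move; the robot and the scene stay as the last step left them, time stands still between calls to the robot, and variables do not carry over. Pictures are saved under pics/ and viewed, at most 14 in all, crops included, and the job is handed in when it is done.

Besides the shell and the picture viewer there is one more tool, called after "Call:" as a command line: name --argument value ..., lists and objects as JSON in quotes. play_rows: Moves the arm, as the interface text tells. Its arguments: {"type":"object","properties":{"plan":{"type":"array","items":{"type":"number"}},"squeeze":{"type":"number"}},"required":["plan"]}

```bash
mkdir -p pics; ls; python3 - <<'E'
from workcell import status, viewer, manip
import cv2
for n in ["top","scene"]:
    im=viewer.camera(n); cv2.imwrite(f"pics/{n}0.png",im[:,:,::-1])
    m=viewer.camera_model(n); print(n,m)
o=status.get_obs(); print(o, manip.tip_extent)
E
```

```text
pics
top {'fx': 517.0885102788676, 'fy': 517.0885102788676, 'cx': 323.0868974397333, 'cy': 194.50519718982088, 'D': array([-0.14176205,  0.        ,  0.        ,  0.        ,  0.        ]), 'R': array([[ 2.54888645e-02, -9.99671964e-01,  2.50657751e-03],
       [-9.91653917e-01, -2.56012639e-02, -1.26360932e-01],
       [ 1.26383652e-01,  7.35139249e-04, -9.91981165e-01]]), 't': array([-0.05615744,  0.52940956,  1.35306279])}
scene {'fx': 389.19705601516665, 'fy': 389.19705601516665, 'cx': 313.68595211579463, 'cy': 196.4811985211975, 'D': array([-0.03002846,  0.        ,  0.        ,  0.        ,  0.        ]), 'R': array([[ 0.86820296, -0.4961872 ,  0.00467793],
       [-0.31016041, -0.55001334, -0.77542624],
       [ 0.3873295 ,  0.67177645, -0.63142083]]), 't': array([-0.45491708,  0.16820064,  0.81062011])}
{'clock': 0.1, 'joint_pos': array([-1.16556154,  0.33280871, -0.06470527,  1.4608555 ,  0.02153262,
        1.34988311, -0.08848627]), 'joint_velocities': array([ 0.00131832, -0.00207471,  0.00031808, -0.00127974,  0.00044829,
        0.00140818,  0.0005708 ]), 'tau': array([ 8.81700580e-04, -6.26738262e+01,  4.88074974e-02, -3.92425954e+01,
        1.62147603e-02,  6.98536591e-03, -8.46680064e-05]), 'position': array([0.25914499, 0.56835276, 0.21209635]), 'ee_rot': array([ 2.12278301e-01,  9.77209048e-01, -6.16361413e-04, -1.39529502e-04]), 'ft_force': array([ 0.76985764,  0.07775984, -0.62878505]), 'torque': array([ 0.04601244, -0.01601395, -0.01869917]), 'grasp_force': 0.0, 'grip_width': 1.0011125209644884} 0.014
```

View pics/top0.png

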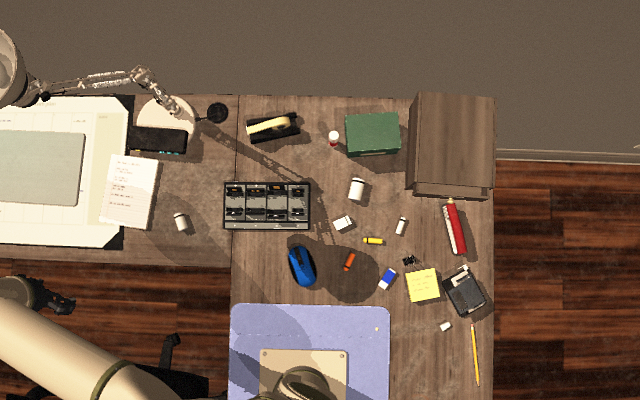

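View pics/scene0.png

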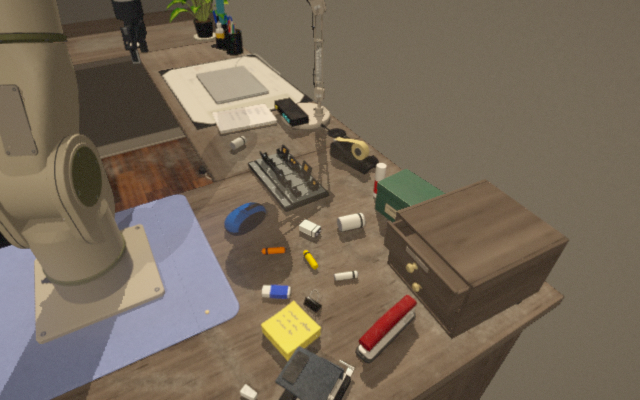

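The top view shows these candidates:
- **Charger:** (266,206).
- **D:** (356,189). The largest white cylinder.
- **9 V:** (343,223).
- **AA:** white at (401,226). The yellow one at (373,241) and the orange one at (349,261) are decoys.
- **C:** (181,222). The mid-size white cylinder, away on the left.
- **Bystanders:** glue stick (334,138) and stapler (454,227).

The white bit at (446,327) is probably an eraser. I'll confirm with an enlarged crop.

```bash
cat > h.py <<'E'
from workcell import status, viewer, manip
import numpy as np, cv2
from scipy.spatial.transform import Rotation as Ro
def K(m): return np.array([[m['fx'],0,m['cx']],[0,m['fy'],m['cy']],[0,0,1]])
def px2w(m,uv,z):
    p=cv2.undistortPoints(np.array(uv,float).reshape(-1,1,2),K(m),m['D']).reshape(-1,2)
    d=np.c_[p,np.ones(len(p))]@m['R']; c=-m['R'].T@m['t']
    return c+d*((z-c[2])/d[:,2])[:,None]
def proj(m,X):
    return cv2.projectPoints(np.array(X,float).reshape(-1,1,3),cv2.Rodrigues(m['R'])[0],m['t'],K(m),m['D'])[0].reshape(-1,2)
def crop(im,x0,y0,w,h,s): return cv2.resize(im[y0:y0+h,x0:x0+w],None,fx=s,fy=s,interpolation=cv2.INTER_CUBIC)
E
python3 - <<'E'
from h import *
im=cv2.imread("pics/top0.png")
a=crop(im,216,174,100,64,8)           # station 800x512
cv2.imwrite("pics/c1.png",a)
b=crop(im,325,170,90,70,5); c=crop(im,160,200,50,70,5)[:, :]
b2=np.hstack([b,c]); cv2.imwrite("pics/c2.png",b2)
E
```

```text
(no output)
```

View pics/c1.png

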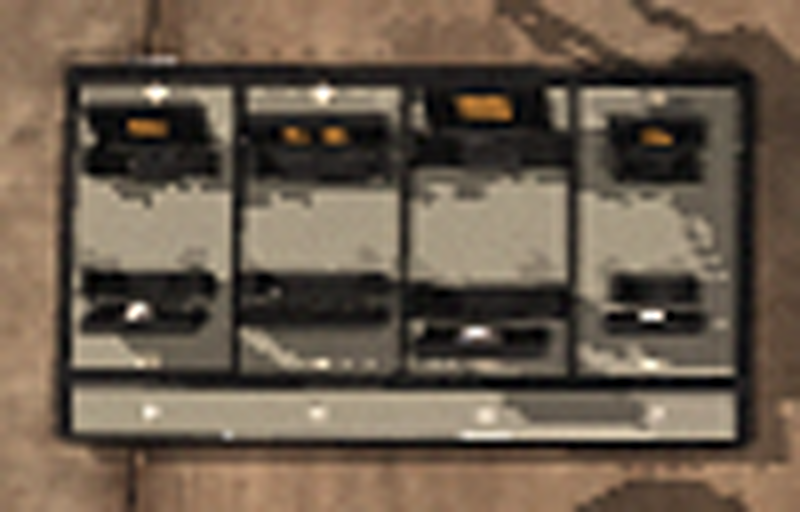

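View pics/c2.png

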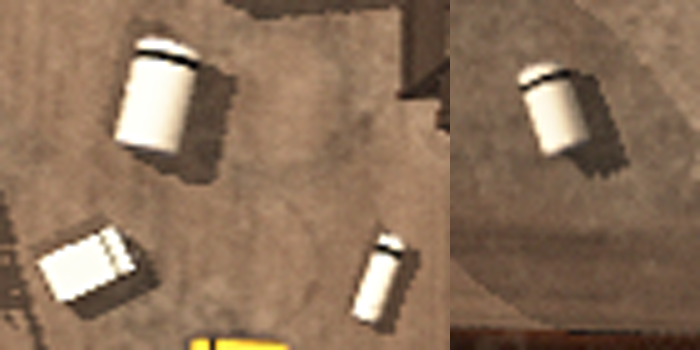

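Charger crop (8x, offset 216,174). Left to right:
- **C:** single contact at (147,127), mid-width seat.
- **9 V:** two studs at (295,133) and (335,133).
- **D:** the longest seat, contact at (485,107).
- **AA:** the narrowest seat, contact at (655,135).

All + ends face image-up (world +x). In the second crop, the black rings put the positive ends image-up on the D, C and AA. The 9 V terminals and band point right and slightly up. All four are white, so they're the batteries meant.

```bash
python3 - <<'E'
from h import *
m=viewer.camera_model("top"); np.set_printoptions(precision=4,suppress=True)
A=lambda l:[(216+(x+.5)/8-.5,174+(y+.5)/8-.5) for x,y in l]
B=lambda l:[(325+(x+.5)/5-.5,170+(y+.5)/5-.5) for x,y in l]
C=lambda l:[(160+(x-450+.5)/5-.5,200+(y+.5)/5-.5) for x,y in l]
print("plates z=.019 corners TL(C) BL(C) TR(AA) BR(AA)");P=px2w(m,A([(76,84),(70,370),(741,84),(735,372)]),.019);print(P)
print("dividers mid",px2w(m,A([(237,228),(404,228),(572,228)]),.019))
for n,pts,z in [("D +/-",B([(167,46),(147,147)]),.017),("9V",B([(118,243),(49,281)]),.0175),("AA",B([(391,240),(367,318)]),.007),("C",C([(537,70),(563,150)]),.013)]:
    w=px2w(m,pts,z); d=w[0]-w[1]; print(n,w.mean(0),np.linalg.norm(d),np.degrees(np.arctan2(d[1],d[0])))
print("glue,stapler,cab",px2w(m,[(334,143),(454,227),(406,197),(490,202)],.0))
o=status.get_obs(); mw=viewer.camera_model("wrist"); print(Ro.from_quat(o['ee_rot']).as_matrix()); c=-mw['R'].T@mw['t']; print("cam in tool",Ro.from_quat(o['ee_rot']).inv().apply(c-o['position']), (Ro.from_quat(o['ee_rot']).inv().as_matrix()@mw['R'].T), mw['fx'],mw['cx'],mw['cy'])
E
```

```text
plates z=.019 corners TL(C) BL(C) TR(AA) BR(AA)
[[ 0.5544  0.2257  0.019 ]
 [ 0.4566  0.223   0.019 ]
 [ 0.5601 -0.0013  0.019 ]
 [ 0.4621 -0.0022  0.019 ]]
dividers mid [[0.5064 0.1682 0.019 ]
 [0.5079 0.1114 0.019 ]
 [0.5094 0.0544 0.019 ]]
D +/- [ 0.5505 -0.1317  0.017 ] 0.05662669379463547 -10.104471288440669
9V [ 0.4593 -0.0936  0.0175] 0.042587310618120086 -59.72429547681997
AA [ 0.4547 -0.2553  0.007 ] 0.04473134066908515 -16.593400109887266
C [0.4486 0.3477 0.013 ] 0.046563516540361505 21.419642681382452
glue,stapler,cab [[ 0.6804 -0.0693  0.    ]
 [ 0.4541 -0.4053  0.    ]
 [ 0.5339 -0.2712  0.    ]
 [ 0.5259 -0.5081  0.    ]]
[[-0.9099  0.4149 -0.0005]
 [ 0.4149  0.9099 -0.0011]
 [ 0.     -0.0013 -1.    ]]
cam in tool [ 0.0734  0.0008 -0.1621] [[ 0.0007 -0.957  -0.2902]
 [ 1.      0.0008 -0.0004]
 [ 0.0006 -0.2902  0.957 ]] 311.46872748038794 320.4904700634158 199.861709420517
```

```bash
cat >> h.py <<'E'
def goal(*ts):
    """each t = x,y,z,yaw(deg of tool x); prints row numbers from present pose"""
    o=status.get_obs(); R0=Ro.from_quat(o['ee_rot'])
    for x,y,z,yaw in ts:
        R=Ro.from_euler('z',yaw,degrees=True)*Ro.from_matrix(np.diag([1,-1,-1]))
        rv=np.degrees((R0.inv()*R).as_rotvec()); d=R0.inv().apply(np.array([x,y,z])-o['position'])
        print("goal",(x,y,z,yaw),"->",[round(float(v),1) for v in rv],[round(float(v),4) for v in d], "rows",round(max(np.linalg.norm(d)/.0625,np.linalg.norm(rv)/10.7),1))
def snap(name):
    m=viewer.camera_model("wrist"); o=status.get_obs(); im=viewer.camera("wrist")[:,:,::-1].copy(); cv2.imwrite(f"pics/{name}.png",im)
    np.savez(f"pics/{name}.npz",**m); return m,im,o
E
python3 - <<'E'
from h import *
goal((.4486,.3477,.15,201.4))
E
```

```text
goal (0.4486, 0.3477, 0.15, 201.4) -> [-0.1, -0.0, -45.9] [-0.2639, -0.1221, 0.0622] rows 4.8
```

Call:
play_rows --plan '[0,0,-45.9,-0.264,-0.122,0.062,1,0,0,-45.9,-0.264,-0.122,0.062,1,0,0,-45.9,-0.264,-0.122,0.062,1,0,0,-45.9,-0.264,-0.122,0.062,1,0,0,-45.9,-0.264,-0.122,0.062,1,0,0,-45.9,-0.264,-0.122,0.062,1,0,0,-45.9,-0.264,-0.122,0.062,1,0,0,-45.9,-0.264,-0.122,0.062,1]' --squeeze 40

```text
clock: 1.1
position: [0.4479, 0.3496, 0.1509]
ee_rot: [-0.187, 0.982, 0.0, -0.0]
ft_force: [0.4, 0.3, -0.5]
grip_width: 1.003
grasp_force: 0.0
```

```bash
python3 - <<'E'
from h import *
snap("w1"); print(status.get_obs()['joint_pos'].round(2), manip.tip_extent)
E
```

```text
[-0.74  0.25 -0.01  1.7   0.    1.19  1.2 ] 0.014
```

View pics/w1.png

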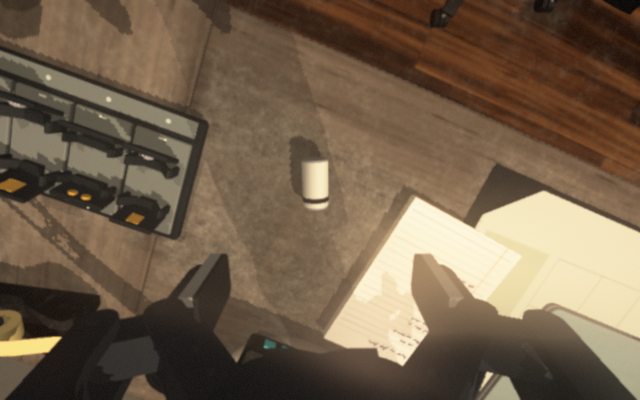

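Wrist view: the C cell is at (315,184), ring and nub at the lower end (316,207), flat end at (316,160). The fingers straddle it further forward.

```bash
python3 - <<'E'
from h import *
m=np.load("pics/w1.npz"); im=cv2.imread("pics/w1.png")
g=cv2.cvtColor(im[130:230,280:350],cv2.COLOR_BGR2GRAY); t=(g>150).astype(np.uint8)
n,l,s,c=cv2.connectedComponentsWithStats(t); i=1+np.argmax(s[1:,4]); print(s[i],c[i]+[280,130])
ys,xs=np.where(t); 
for y in range(20,90,8):
    r=np.where(t[y])[0]; 
    if len(r): print(y+130,r.min()+280,r.max()+280)
w=px2w(m,[(315.5,159),(315.5,208)],.015); d=w[1]-w[0]; print(w,w.mean(0),np.linalg.norm(d),np.degrees(np.arctan2(d[1],d[0])))
goal((.4486,.3477,.016,201.4))
E
```

```text
[ 25  31  24  38 824] [316.70873786 179.73907767]
166 306 327
174 306 327
182 306 327
190 305 328
198 310 322
206 306 327
[[0.42739819 0.33656298 0.015     ]
 [0.47364896 0.35457308 0.015     ]] [0.45052357 0.34556803 0.015     ] 0.04963363133948048 21.275998166812773
goal (0.4486, 0.3477, 0.016, 201.4) -> [0.0, 0.0, 0.1] [0.0001, -0.002, 0.135] rows 2.2
```

```bash
python3 - <<'E'
from h import *
m=np.load("pics/w1.npz"); R=Ro.from_quat([-.187,.982,0,0])
for z in (.014,.001,.0):
    print(z,proj(m,[R.apply([x,y,z])+[.4479,.3496,.1509] for x in(.011,-.011) for y in (-.0425,.0425)]).round(0).tolist())
goal((.450,.3463,.016,201.3),(.450,.3463,.15,201.3))
E
```

```text
0.014 [[249.0, 214.0], [391.0, 214.0], [252.0, 247.0], [389.0, 247.0]]
0.001 [[244.0, 221.0], [396.0, 221.0], [247.0, 257.0], [393.0, 257.0]]
0.0 [[244.0, 222.0], [396.0, 222.0], [247.0, 258.0], [394.0, 258.0]]
goal (0.45, 0.3463, 0.016, 201.3) -> [0.0, 0.0, 0.2] [-0.0007, -0.0038, 0.135] rows 2.2
goal (0.45, 0.3463, 0.15, 201.3) -> [0.0, 0.0, 0.2] [-0.0007, -0.0038, 0.001] rows 0.1
```

Call:
play_rows --plan '[0,0,0.2,-0.0007,-0.0038,0.09,1,0,0,0.2,-0.0007,-0.0038,0.09,1,0,0,0.2,-0.0007,-0.0038,0.135,1,0,0,0.2,-0.0007,-0.0038,0.135,1,0,0,0.2,-0.0007,-0.0038,0.135,0,0,0,0.2,-0.0007,-0.0038,0.135,0,0,0,0.2,-0.0007,-0.0038,0.135,0,0,0,0.2,-0.0007,-0.0038,0.135,0,0,0,0.2,-0.0007,-0.0038,0.135,0,0,0,0.2,-0.0007,-0.0038,0.135,0,0,0,0.2,-0.0007,-0.0038,0.135,0]' --squeeze 40

```text
clock: 2.52
position: [0.4509, 0.3449, 0.0158]
ee_rot: [-0.184, 0.983, 0.0, -0.0]
ft_force: [-0.7, 0.5, 0.2]
grip_width: 0.001
grasp_force: 0.0
```

```bash
python3 - <<'E'
from h import *
goal((.450,.3463,.13,201.3),(.45,.24,.15,190),(.506,.1967,.12,181.4))
E
```

```text
goal (0.45, 0.3463, 0.13, 201.3) -> [0.0, -0.0, -0.1] [0.0003, 0.0017, -0.1142] rows 1.8
goal (0.45, 0.24, 0.15, 190) -> [0.0, -0.0, 11.2] [0.0388, -0.0975, -0.1342] rows 2.7
goal (0.506, 0.1967, 0.12, 181.4) -> [0.0, -0.0, 19.8] [0.0022, -0.1581, -0.1042] rows 3.0
```

```bash
python3 - <<'E'
from h import *
snap("w2")
E
```

```text
(no output)
```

View pics/w2.png

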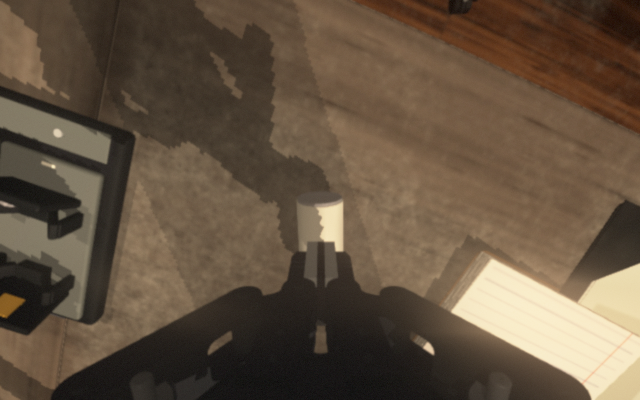

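Wrist view: the shut fingers, tips around (320,243), stand above the C cell at (320,225), so they passed over it. I'll work out whether the tips or the local desk height is off.

```bash
python3 - <<'E'
from h import *
m=np.load("pics/w2.npz"); o=status.get_obs(); R=Ro.from_quat(o['ee_rot'])
for z in (.014,.005,-.005,-.02):
    print(z,proj(m,[R.apply([x,y,z])+o['position'] for x in(.011,-.011) for y in (-.01,.01)]).round(0).tolist())
# cell apparent widths (26.2mm): w1 22.5px, w2?
im=cv2.imread("pics/w2.png"); g=cv2.cvtColor(im,cv2.COLOR_BGR2GRAY)
print([int(v) for v in g[215,285:360:3]],[int(v) for v in g[192:206,318]])
t=viewer.camera_model("top")
for z in (0,-.03,-.06): print(z, px2w(np.load("pics/w1.npz"),[(305.5,182),(328,182),(316,159),(316,208)],z+.013).round(4).tolist())
for z in (0,-.03,-.06): print(z, px2w(m,[(297,215),(344,215),(320,192),(320,203)],z+.013).round(4).tolist(), px2w(t,[(181,222)],z+.013).round(4).tolist())
E
```

```text
0.014 [[303.0, 214.0], [337.0, 214.0], [304.0, 247.0], [336.0, 247.0]]
0.005 [[303.0, 219.0], [338.0, 219.0], [303.0, 254.0], [337.0, 254.0]]
-0.005 [[302.0, 225.0], [339.0, 225.0], [302.0, 262.0], [338.0, 262.0]]
-0.02 [[300.0, 237.0], [340.0, 237.0], [301.0, 276.0], [339.0, 276.0]]
[72, 74, 76, 75, 99, 114, 121, 124, 126, 131, 131, 147, 204, 223, 226, 225, 225, 223, 215, 190, 98, 100, 104, 104, 106] [80, 81, 82, 82, 79, 83, 81, 79, 79, 80, 88, 108, 134, 146]
0 [[0.4527, 0.3358, 0.013], [0.4445, 0.3565, 0.013], [0.4275, 0.3371, 0.013], [0.4741, 0.3553, 0.013]]
-0.03 [[0.4599, 0.337, -0.017], [0.451, 0.3598, -0.017], [0.4323, 0.3385, -0.017], [0.4835, 0.3585, -0.017]]
-0.06 [[0.4672, 0.3383, -0.047], [0.4574, 0.3631, -0.047], [0.4371, 0.3399, -0.047], [0.4929, 0.3617, -0.047]]
0 [[0.4424, 0.3277, 0.013], [0.4328, 0.3523, 0.013], [0.4252, 0.3349, 0.013], [0.4311, 0.3372, 0.013]] [[0.4476, 0.3437, 0.013]]
-0.03 [[0.4532, 0.3293, -0.017], [0.4419, 0.3584, -0.017], [0.4329, 0.3378, -0.017], [0.4399, 0.3405, -0.017]] [[0.4495, 0.352, -0.017]]
-0.06 [[0.4641, 0.3309, -0.047], [0.451, 0.3644, -0.047], [0.4407, 0.3407, -0.047], [0.4487, 0.3438, -0.047]] [[0.4515, 0.3603, -0.047]]
```

```bash
python3 - <<'E'
from h import *
m=viewer.camera_model("scene"); im=viewer.camera("scene")[:,:,::-1]; o=status.get_obs(); R=Ro.from_quat(o['ee_rot'])
P=proj(m,[R.apply([0,0,z])+o['position'] for z in (.014,0,-.027)]+[[.4505,.3458,.013]]); print(P, o['position'])
x,y=P[0].astype(int); x0,y0=x-50,y-40
c=crop(im,x0,y0,100,70,8)
for (u,v),k in zip(P,[(0,0,255),(0,255,0),(255,0,0),(0,255,255)]): cv2.circle(c,(int((u-x0)*8),int((v-y0)*8)),3,k,-1)
cv2.imwrite("pics/s2.png",c)
E
```

```text
[[238.71505936 144.47605653]
 [238.19493051 140.60598945]
 [237.1716734  132.9832935 ]
 [238.07982643 141.28109465]] [0.45088049 0.34491187 0.01578102]
```

View pics/s2.png

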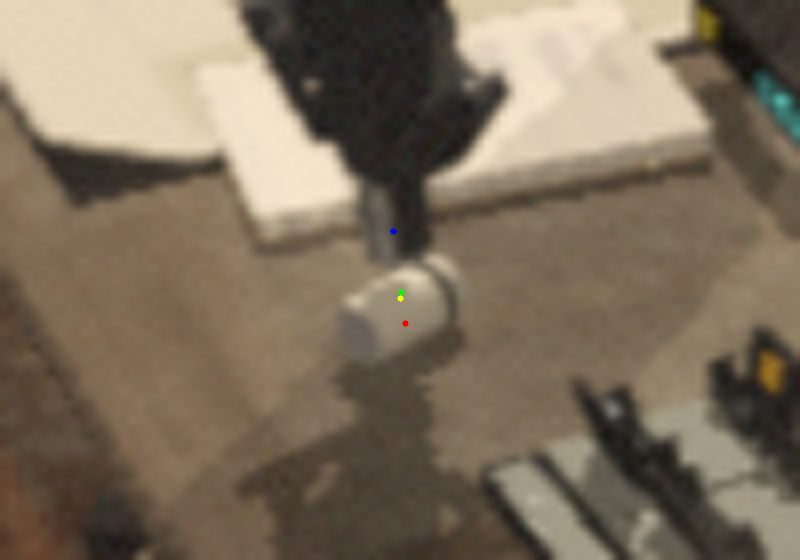

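The scene crop shows the shut tips at (390,262) in the crop, just above the C cell and about 28 mm higher than the stated tip extent. The fingers really end higher than documented, so I'll open, go 24 mm lower, and close.

Call:
play_rows --plan '[0,0,0,0,0,0,1,0,0,0,0,0,0,1,0,0,0,0,0,0,1,0,0,0,0,0,0,1,0,0,0,0,0,0,1,0,0,0,0,0,0.024,1,0,0,0,0,0,0.024,1,0,0,0,0,0,0.024,0,0,0,0,0,0,0.024,0,0,0,0,0,0,0.024,0,0,0,0,0,0,0.024,0,0,0,0,0,0,0.024,0,0,0,0,0,0,0.024,0]' --squeeze 40

```text
clock: 4.25
position: [0.4513, 0.3453, -0.0075]
ee_rot: [-0.184, 0.983, 0.0, 0.0]
ft_force: [-0.5, -0.9, 6.2]
grip_width: 0.291
grasp_force: 39.6
```

```bash
python3 - <<'E'
from h import *
goal((.450,.3463,.13,201.3),(.45,.24,.15,190),(.506,.1967,.12,181.4))
m,im,o=snap("w3")
E
```

```text
goal (0.45, 0.3463, 0.13, 201.3) -> [0.0, 0.1, -0.1] [0.0007, 0.0015, -0.1375] rows 2.2
goal (0.45, 0.24, 0.15, 190) -> [0.0, 0.1, 11.2] [0.0391, -0.0976, -0.1576] rows 3.0
goal (0.506, 0.1967, 0.12, 181.4) -> [0.0, 0.1, 19.8] [0.0026, -0.1582, -0.1276] rows 3.3
```

View pics/w3.png

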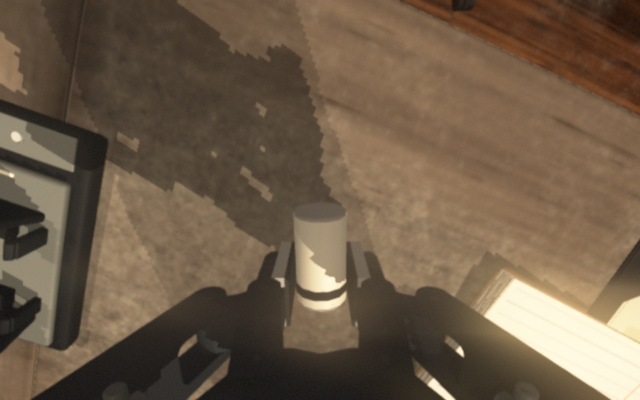

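Held, but the opening reads 24.7 mm on a 26.2 mm cell, so the tips pinch it about 4 mm above its middle. The tips stand about 25 mm behind the reported TCP. I'll reopen and grip 13 mm lower.

Call:
play_rows --plan '[0,0,0,0,0,0,1,0,0,0,0,0,0,1,0,0,0,0,0,0,1,0,0,0,0,0,0.013,1,0,0,0,0,0,0.013,1,0,0,0,0,0,0.013,0,0,0,0,0,0,0.013,0,0,0,0,0,0,0.013,0,0,0,0,0,0,0.013,0,0,0,0,0,0,0.013,0,0,0,0,0,0,0.013,0]' --squeeze 40

```text
clock: 5.68
position: [0.4531, 0.346, -0.0185]
ee_rot: [-0.184, 0.983, 0.001, 0.002]
ft_force: [-0.6, -3.7, 19.0]
grip_width: 0.296
grasp_force: 46.9
```

```bash
python3 - <<'E'
from h import *
goal((.450,.3463,.12,201.3),(.506,.1967,.12,181.4),(.506,.1967,.08,181.4))
E
```

```text
goal (0.45, 0.3463, 0.12, 201.3) -> [0.1, 0.3, -0.1] [0.0021, 0.0015, -0.1385] rows 2.2
goal (0.506, 0.1967, 0.12, 181.4) -> [0.1, 0.2, 19.8] [0.0039, -0.1582, -0.1387] rows 3.4
goal (0.506, 0.1967, 0.08, 181.4) -> [0.1, 0.2, 19.8] [0.0041, -0.1583, -0.0987] rows 3.0
```

Call:
play_rows --plan '[0,0,0,0,0,-0.06,0,0,0,0,0,0,-0.138,0,0,0,0,0,0,-0.138,0,0,0,0,0,0,-0.138,0,0,0,19.8,0.003,-0.158,-0.138,0,0,0,19.8,0.003,-0.158,-0.138,0,0,0,19.8,0.003,-0.158,-0.138,0,0,0,19.8,0.003,-0.158,-0.138,0,0,0,19.8,0.003,-0.158,-0.138,0,0,0,19.8,0.003,-0.158,-0.138,0]'

```text
clock: 6.92
position: [0.5044, 0.1977, 0.1159]
ee_rot: [-0.013, 1.0, -0.0, -0.001]
ft_force: [0.4, -0.4, -1.0]
grip_width: 0.3
grasp_force: 40.2
```

```bash
python3 - <<'E'
from h import *
m,im,o=snap("w4"); print(o['position'],o['grip_width'],o['grasp_force'],o['joint_pos'].round(2))
E
```

```text
[0.50436109 0.19770354 0.11594347] 0.30009615668630363 40.20381328649819 [-0.57  0.23  0.13  1.81 -0.03  1.11  1.17]
```

View pics/w4.png

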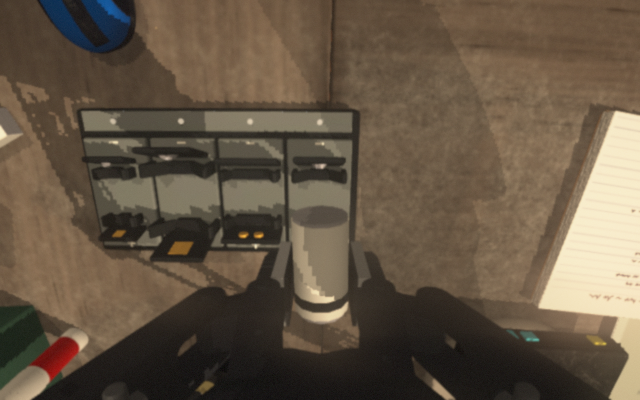

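Wrist view: the C cell is held, flat end rim (320,209), ring (320,302). The C cradle is right below it, with plate corners around (286,139), (353,139) and the divider lines visible.

```bash
python3 - <<'E'
from h import *
np.set_printoptions(precision=4,suppress=True)
m=np.load("pics/w4.npz"); o=status.get_obs(); R=Ro.from_quat(o['ee_rot']); p=o['position']
g=cv2.cvtColor(cv2.imread("pics/w4.png"),cv2.COLOR_BGR2GRAY)
for r in (145,190,200): print(r,[(u,int(v)) for u,v in zip(range(80,360),g[r,80:360]) if v<60])
z=p[2]+.0447
w=px2w(m,[(320,207),(320,302)],z); print("cell top line flat end/ring in tool", R.inv().apply(w-p), )
print("plates", px2w(m,[(88,140),(144,140),(215,139),(285,139),(353,139),(254,246),(102,245)],.019))
E
```

```text
145 [(83, 49), (146, 57), (147, 50), (148, 42), (149, 38), (150, 53), (215, 48), (216, 41), (217, 44), (283, 53), (284, 39), (285, 39), (286, 49), (353, 49), (354, 46), (355, 41), (356, 46), (357, 49)]
190 [(92, 50), (155, 53), (156, 59), (220, 45), (221, 56), (285, 50), (286, 43), (287, 56), (351, 54), (352, 46), (353, 46), (354, 51), (355, 51)]
200 [(93, 59), (94, 47), (95, 59), (157, 53), (221, 47), (222, 58), (286, 44), (287, 51), (351, 50), (352, 53), (353, 52), (354, 53), (355, 54)]
cell top line flat end/ring in tool [[ 0.0348  0.0004 -0.0447]
 [-0.0089  0.0005 -0.0447]]
plates [[ 0.4626  0.0023  0.019 ]
 [ 0.4617  0.0503  0.019 ]
 [ 0.4596  0.1099  0.019 ]
 [ 0.4581  0.1677  0.019 ]
 [ 0.4566  0.2235  0.019 ]
 [ 0.5551  0.1388  0.019 ]
 [ 0.5587 -0.0026  0.019 ]]
```

```bash
python3 - <<'E'
from h import *
np.set_printoptions(precision=4,suppress=True,linewidth=160)
for n,r,c,a,b,ra,rb in [("w1",180,317,295,340,150,215),("w2",215,320,285,360,185,230),("w3",240,320,285,360,195,315),("w4",270,320,285,360,198,330)]:
    g=cv2.cvtColor(cv2.imread(f"pics/{n}.png"),cv2.COLOR_BGR2GRAY)
    print(n,"cols",a,list(map(int,g[r,a:b]))); print("  rows",ra,list(map(int,g[ra:rb,c])))
    m=np.load(f"pics/{n}.npz"); print("  cam",-m['R'].T@m['t'], "axis",m['R'][2])
E
```

```text
w1 cols 295 [79, 77, 75, 73, 74, 75, 88, 110, 123, 136, 150, 162, 172, 185, 194, 202, 211, 215, 220, 224, 228, 231, 234, 236, 236, 236, 236, 236, 234, 231, 226, 221, 204, 151, 114, 108, 109, 111, 108, 107, 106, 105, 106, 110, 117]
  rows 150 [73, 71, 71, 70, 70, 71, 72, 79, 83, 88, 111, 149, 186, 220, 231, 233, 232, 233, 233, 233, 233, 234, 234, 234, 233, 234, 233, 234, 234, 234, 234, 234, 234, 234, 234, 234, 234, 234, 233, 234, 234, 234, 233, 235, 234, 234, 233, 227, 196, 130, 81, 69, 75, 130, 201, 229, 234, 230, 212, 177, 142, 118, 113, 114, 116]
  cam [0.3799 0.323  0.313 ] axis [ 0.2695  0.1062 -0.9571]
w2 cols 285 [72, 72, 74, 74, 75, 76, 76, 78, 77, 75, 73, 78, 99, 109, 112, 114, 118, 118, 121, 123, 124, 124, 126, 126, 126, 129, 129, 131, 129, 129, 131, 133, 134, 147, 166, 182, 204, 217, 221, 223, 224, 224, 226, 226, 225, 225, 226, 224, 225, 225, 225, 223, 220, 217, 215, 210, 206, 190, 136, 103, 98, 96, 98, 100, 105, 104, 104, 107, 105, 104, 104, 106, 106, 105, 106]
  rows 185 [67, 64, 64, 67, 67, 72, 76, 81, 81, 84, 81, 81, 81, 80, 82, 81, 80, 89, 110, 139, 152, 159, 184, 206,
[... 1546 characters left out ...]
 82]
  rows 198 [126, 123, 125, 126, 124, 123, 119, 103, 84, 78, 78, 78, 79, 80, 79, 78, 78, 77, 77, 78, 77, 77, 76, 77, 77, 80, 84, 90, 90, 95, 111, 121, 123, 126, 124, 125, 123, 124, 125, 125, 124, 124, 124, 126, 125, 124, 127, 126, 125, 124, 124, 126, 126, 125, 126, 124, 127, 125, 125, 125, 126, 126, 126, 126, 126, 126, 126, 126, 125, 127, 127, 126, 125, 126, 127, 123, 126, 126, 127, 125, 126, 126, 127, 125, 125, 126, 128, 130, 146, 150, 152, 151, 152, 157, 158, 157, 157, 164, 195, 204, 205, 205, 206, 203, 185, 112, 63, 59, 62, 60, 59, 59, 60, 70, 121, 185, 198, 199, 199, 199, 198, 196, 188, 162, 140, 121, 93, 73, 69, 70, 70, 70]
  cam [0.4315 0.1964 0.2781] axis [ 0.2886  0.0069 -0.9574]
```

```bash
python3 - <<'E'
from h import *
np.set_printoptions(precision=4,suppress=True,linewidth=160)
o=status.get_obs()
for n,r0,r1,r2,c in [("w1",161,200,209,316.5),("w2",204,None,None,320),("w3",222,295,311,320),("w4",228,306.5,322,320)]:
    m=np.load(f"pics/{n}.npz"); 
    zs=[.026] if n!="w4" else [o['position'][2]+.026+h for h in (.0075,.0185,.025)]
    for z in zs: 
        w=px2w(m,[(c,r) for r in (r0,r1,r2) if r],z); print(n,z,w[:,:2].tolist(),np.linalg.norm(w-w[0],axis=1))
        if n=="w4": print("   tool",Ro.from_quat(o['ee_rot']).inv().apply(w-o['position']))
E
```

```text
w1 0.026 [[0.42704546222477663, 0.33760495493078113], [0.4622769492398663, 0.351361792071561], [0.47078632709227897, 0.35468387349541003]] [0.     0.0378 0.047 ]
w2 0.026 [[0.42779406582370955, 0.3359047831483489]] [0.]
w3 0.026 [[0.42903671421055656, 0.3366298938706826], [0.4637300351943682, 0.35008503988908574], [0.4721334711491726, 0.353344033987441]] [0.     0.0372 0.0462]
w4 0.14968699368022637 [[0.4831979571637385, 0.19744497936640912], [0.5238732636496596, 0.19852697941832356], [0.5328090471772119, 0.19876456386448715]] [0.     0.0407 0.0496]
   tool [[ 0.0214  0.0004 -0.0335]
 [-0.0193  0.0004 -0.0335]
 [-0.0283  0.0004 -0.0335]]
w4 0.16068699368022635 [[0.47876800702586314, 0.1973540693790994], [0.5159592655772693, 0.19834339059533446], [0.5241296535655595, 0.19856062471914177]] [0.     0.0372 0.0454]
   tool [[ 0.0258  0.0005 -0.0445]
 [-0.0114  0.0005 -0.0445]
 [-0.0196  0.0005 -0.0445]]
w4 0.16718699368022635 [[0.47615030921711865, 0.19730034984114367], [0.5112828121708568, 0.1982349062908409], [0.5190009209768558, 0.19844011522416494]] [0.     0.0351 0.0429]
   tool [[ 0.0284  0.0005 -0.051 ]
 [-0.0067  0.0005 -0.051 ]
 [-0.0144  0.0005 -0.051 ]]
```

```bash
python3 - <<'E'
from h import *
goal((.5065,.1972,.035,181.5),(.5065,.1972,.010,181.5))
E
```

```text
goal (0.5065, 0.1972, 0.035, 181.5) -> [-0.0, -0.1, 0.0] [-0.002, -0.0004, 0.0812] rows 1.3
goal (0.5065, 0.1972, 0.01, 181.5) -> [-0.0, -0.1, 0.0] [-0.002, -0.0004, 0.1062] rows 1.7
```

Call:
play_rows --plan '[0,0,0,-0.002,0,0.04,0,0,0,0,-0.002,0,0.075,0,0,0,0,-0.002,0,0.08,0,0,0,0,-0.002,0,0.08,0,0,0,0,-0.002,0,0.08,0]'

```text
clock: 7.6
position: [0.5082, 0.1972, 0.0384]
ee_rot: [-0.012, 1.0, 0.001, 0.001]
ft_force: [0.6, 0.4, -0.1]
grip_width: 0.298
grasp_force: 40.2
```

```bash
python3 - <<'E'
from h import *
goal((.5065,.1972,.009,181.5)); snap("w5")
E
```

```text
goal (0.5065, 0.1972, 0.009, 181.5) -> [0.1, 0.1, -0.1] [0.0018, 0.0, 0.0294] rows 0.5
```

View pics/w5.png

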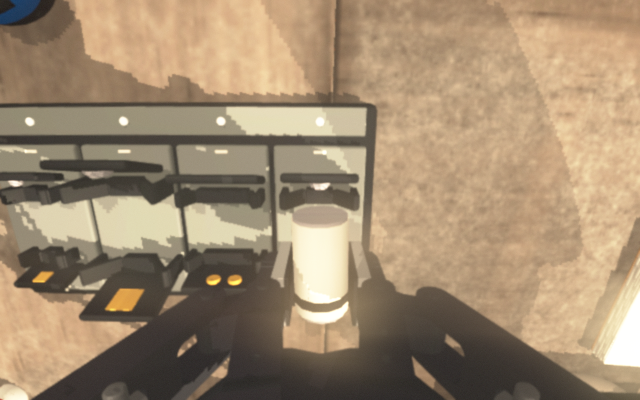

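The cell at (320,260) is centred on the C plate (columns 275–364), clear of the spring stop at row 180. Lower, release and retreat.

Call:
play_rows --plan '[0,0,0,0.001,0,0.015,0,0,0,0,0.001,0,0.027,0,0,0,0,0.001,0,0.029,0,0,0,0,0.001,0,0.029,0,0,0,0,0.001,0,0.029,0.5,0,0,0,0.001,0,0.029,0.5,0,0,0,0.001,0,0.029,0.5,0,0,0,0.001,0,0.029,0.5]'

```text
clock: 8.65
position: [0.5062, 0.1965, 0.0077]
ee_rot: [-0.012, 1.0, 0.0, -0.0]
ft_force: [-0.8, 0.2, 0.0]
grip_width: 0.501
grasp_force: 0.0
```

```bash
python3 - <<'E'
from h import *
goal((.506,.197,.13,181.5),(.4593,-.0936,.12,120.3),(.4593,-.0936,-.014,120.3)); snap("w6")
g=cv2.cvtColor(cv2.imread("pics/w6.png"),cv2.COLOR_BGR2GRAY); print(list(map(int,g[195:330,320])))
E
```

```text
goal (0.506, 0.197, 0.13, 181.5) -> [0.0, -0.0, -0.1] [0.0002, 0.0005, -0.1223] rows 2.0
goal (0.4593, -0.0936, 0.12, 120.3) -> [0.0, -0.0, 61.1] [0.0539, -0.2889, -0.1123] rows 5.7
goal (0.4593, -0.0936, -0.014, 120.3) -> [0.0, -0.0, 61.1] [0.0539, -0.2889, 0.0217] rows 5.7
[88, 93, 94, 97, 96, 95, 96, 94, 93, 99, 126, 159, 173, 189, 195, 197, 191, 170, 154, 157, 163, 164, 167, 166, 165, 166, 168, 172, 191, 201, 205, 216, 236, 246, 248, 247, 247, 247, 248, 248, 247, 248, 248, 248, 248, 248, 248, 248, 248, 248, 248, 248, 248, 248, 249, 248, 248, 249, 248, 249, 252, 253, 253, 253, 253, 253, 253, 253, 253, 252, 249, 249, 249, 249, 249, 249, 249, 249, 248, 249, 249, 249, 248, 249, 249, 248, 249, 248, 249, 249, 253, 255, 255, 255, 255, 255, 255, 255, 255, 255, 255, 255, 255, 255, 255, 255, 254, 227, 161, 153, 154, 155, 155, 154, 157, 167, 228, 253, 254, 254, 254, 254, 254, 254, 254, 252, 244, 231, 207, 186, 183, 183, 180, 180, 177]
```

Call:
play_rows --plan '[0,0,0,0,0,-0.06,0.5,0,0,0,0,0,-0.122,0.5,0,0,0,0,0,-0.122,0.5,0,0,61.1,0.054,-0.289,-0.112,1,0,0,61.1,0.054,-0.289,-0.112,1,0,0,61.1,0.054,-0.289,-0.112,1,0,0,61.1,0.054,-0.289,-0.112,1,0,0,61.1,0.054,-0.289,-0.112,1,0,0,61.1,0.054,-0.289,-0.112,1,0,0,61.1,0.054,-0.289,-0.112,1,0,0,61.1,0.054,-0.289,-0.112,1,0,0,61.1,0.054,-0.289,-0.112,1]'

```text
clock: 10.2
position: [0.4593, -0.0931, 0.1197]
ee_rot: [0.497, 0.868, -0.0, -0.0]
ft_force: [-0.6, 0.9, -0.6]
grip_width: 1.001
grasp_force: 0.0
```

```bash
cat >> h.py <<'E'
def blob(name,seed_w,z,axlen,thr=150,win=60):
    """white blob near expected world point; min-area rect in world"""
    m=np.load(f"pics/{name}.npz"); im=cv2.imread(f"pics/{name}.png")
    u,v=proj(m,[seed_w])[0].astype(int); hsv=cv2.cvtColor(im,cv2.COLOR_BGR2HSV)
    t=((hsv[...,2]>thr)&(hsv[...,1]<90)).astype(np.uint8)
    k=np.zeros_like(t); k[max(0,v-win):v+win,max(0,u-win):u+win]=1; t=cv2.morphologyEx(t*k,cv2.MORPH_CLOSE,np.ones((11,11)))
    n,l,s,c=cv2.connectedComponentsWithStats(t); i=1+np.argmax(s[1:,4]); print("px",s[i],c[i])
    cs=max(cv2.findContours((l==i).astype(np.uint8),0,1)[0],key=len).reshape(-1,2)
    w=px2w(m,cs,z)[:,:2]; r=cv2.minAreaRect((w*1000).astype(np.float32)); print("rect mm",np.round(r[0],1),np.round(r[1],1),round(r[2],1))
    return r
E
python3 - <<'E'
from h import *
m,im,o=snap("w7"); print(o['position'])
blob("w7",(.4593,-.0936,.0175),.0175,0)
cv2.imwrite("pics/w7c.png",im)
E
```

```text
[ 0.4592871  -0.09313505  0.11965466]
px [ 259  133  120  120 7382] [321.8839068  203.69588187]
rect mm [460.6 -95.3] [109.5 109.2] 30.4
```

View pics/w7.png

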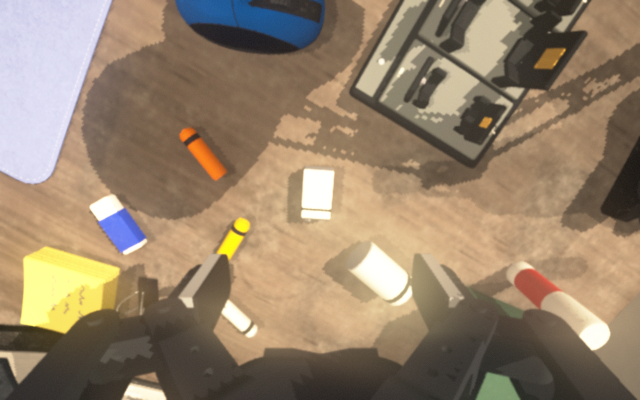

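The 9-volt block is at (318,194), with its terminals at the lower end (317,217). The D at (381,272), AA (240,320), glue stick (558,300) and the orange and yellow decoys are all clear of the finger path.

```bash
python3 - <<'E'
from h import *
m=np.load("pics/w7.npz"); im=cv2.imread("pics/w7.png"); t=(im[160:225,295:345].min(2)>190).astype(np.uint8); t=cv2.morphologyEx(t,3,np.ones((7,7)))
n,l,s,c=cv2.connectedComponentsWithStats(t); i=1+np.argmax(s[1:,4]); print(s[i],c[i]+[295,160])
cs=max(cv2.findContours((l==i).astype(np.uint8),0,1)[0],key=len).reshape(-1,2)+[295,160]
r=cv2.minAreaRect((px2w(m,cs,.0175)[:,:2]*1000).astype(np.float32)); print(r)
x,y=np.array(r[0])/1000
for yaw in (120.3,r[2]+90): goal((x,y,-.0155,yaw))
E
```

```text
[   6    9   33   51 1460] [317.06232877 193.50890411]
((457.95355224609375, -95.12448120117188), (26.33095932006836, 44.944740295410156), 26.437179565429688)
goal (np.float64(0.45795355224609374), np.float64(-0.09512448120117188), -0.0155, 120.3) -> [-0.0, -0.0, 0.1] [-0.001, -0.0021, 0.1352] rows 2.2
goal (np.float64(0.45795355224609374), np.float64(-0.09512448120117188), -0.0155, 116.43717956542969) -> [-0.0, -0.0, 4.0] [-0.001, -0.0021, 0.1352] rows 2.2
```

Call:
play_rows --plan '[0,0,3,-0.001,-0.002,0.06,0.6,0,0,3,-0.001,-0.002,0.1,0.6,0,0,3,-0.001,-0.002,0.135,0.6,0,0,3,-0.001,-0.002,0.135,0.6,0,0,3,-0.001,-0.002,0.135,0,0,0,3,-0.001,-0.002,0.135,0,0,0,3,-0.001,-0.002,0.135,0,0,0,3,-0.001,-0.002,0.135,0,0,0,3,-0.001,-0.002,0.135,0]'

```text
clock: 11.38
position: [0.4595, -0.0956, -0.0135]
ee_rot: [0.52, 0.854, 0.001, 0.001]
ft_force: [-1.5, 0.5, 8.4]
grip_width: 0.299
grasp_force: 40.3
```

```bash
python3 - <<'E'
from h import *
print(status.get_obs()['grasp_force']); goal((.458,-.095,.11,117.3),(.5072,.1405,.11,181.5))
E
```

```text
40.347676277160645
goal (0.458, -0.095, 0.11, 117.3) -> [0.2, 0.1, -0.0] [0.0011, -0.0007, -0.1235] rows 2.0
goal (0.5072, 0.1405, 0.11, 181.5) -> [0.1, 0.1, -64.2] [0.1878, 0.151, -0.1233] rows 6.0
```

Call:
play_rows --plan '[0,0,0,0,0,-0.06,0,0,0,0,0,0,-0.123,0,0,0,0,0,0,-0.123,0,0,0,-64.2,0.188,0.151,-0.123,0,0,0,-64.2,0.188,0.151,-0.123,0,0,0,-64.2,0.188,0.151,-0.123,0,0,0,-64.2,0.188,0.151,-0.123,0,0,0,-64.2,0.188,0.151,-0.123,0,0,0,-64.2,0.188,0.151,-0.123,0,0,0,-64.2,0.188,0.151,-0.123,0,0,0,-64.2,0.188,0.151,-0.123,0,0,0,-64.2,0.188,0.151,-0.123,0]'

```text
clock: 12.88
position: [0.506, 0.1407, 0.1079]
ee_rot: [-0.012, 1.0, 0.0, 0.0]
ft_force: [0.1, 0.3, -0.5]
grip_width: 0.302
grasp_force: 39.8
```

```bash
python3 - <<'E'
from h import *
m,im,o=snap("w8"); print(o['position'],o['grip_width'],o['grasp_force'])
g=cv2.cvtColor(im,cv2.COLOR_BGR2GRAY); print(list(map(int,g[195:340,320]))); print(list(map(int,g[245,280:360])));print(list(map(int,g[285,280:360])))
print([(u,int(v)) for u,v in zip(range(120,420),g[145,120:420]) if v<60])
E
```

```text
[0.50600425 0.14066166 0.1078631 ] 0.30170777651556174 39.757681488990784
[208, 209, 209, 209, 209, 210, 209, 210, 208, 208, 210, 209, 209, 210, 210, 208, 204, 183, 165, 160, 161, 161, 161, 162, 162, 163, 163, 168, 190, 221, 237, 242, 243, 243, 243, 244, 244, 243, 243, 244, 244, 244, 244, 244, 244, 245, 245, 245, 245, 245, 245, 245, 245, 245, 245, 245, 245, 245, 245, 245, 245, 246, 246, 246, 246, 246, 246, 246, 246, 246, 246, 246, 246, 246, 246, 246, 246, 246, 246, 246, 246, 246, 248, 253, 255, 255, 255, 255, 255, 255, 255, 255, 255, 254, 254, 253, 240, 185, 155, 162, 219, 252, 254, 254, 254, 254, 254, 254, 254, 254, 254, 254, 251, 216, 178, 179, 180, 179, 179, 179, 179, 180, 179, 179, 178, 176, 176, 175, 174, 175, 179, 185, 193, 201, 204, 201, 201, 201, 198, 188, 168, 161, 159, 157, 156]
[171, 168, 166, 166, 167, 168, 168, 171, 170, 162, 138, 118, 162, 230, 241, 244, 244, 244, 244, 244, 244, 244, 244, 245, 245, 245, 245, 245, 244, 245, 245, 245, 245, 245, 245, 245, 245, 245, 245, 244, 245, 245, 245, 244, 245, 245, 245, 245, 245, 245, 245, 245, 245, 245, 245, 245, 245, 245, 245, 245, 245, 244, 244, 244, 244, 244, 242, 236, 221, 172, 150, 165, 183, 188, 189, 188, 190, 189, 190, 191]
[150, 169, 171, 155, 129, 118, 116, 117, 117, 118, 121, 124, 127, 138, 190, 244, 253, 254, 254, 254, 254, 254, 254, 254, 254, 254, 254, 254, 254, 254, 254, 254, 254, 254, 254, 254, 254, 254, 254, 254, 255, 255, 255, 255, 255, 255, 255, 255, 255, 255, 255, 255, 255, 253, 251, 251, 250, 247, 246, 245, 245, 246, 246, 245, 245, 245, 244, 220, 162, 139, 137, 137, 137, 138, 140, 139, 141, 158, 192, 211]
[]
```

View pics/w8.png

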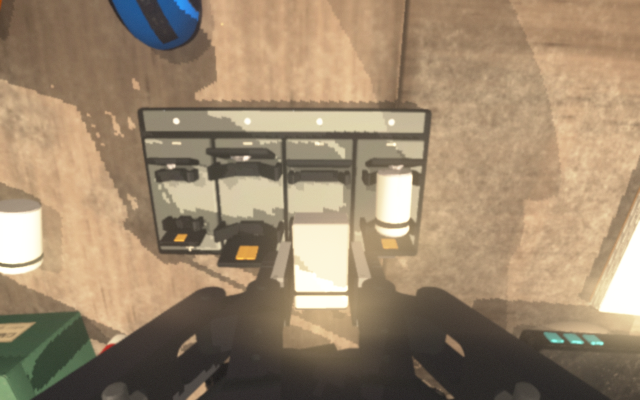

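Wrist view: the C sits in its cradle at (393,200), ring towards the brass. The 9 V is held at (321,265), band and terminals away from the camera, above the 9 V plate (columns 286–355).

```bash
python3 - <<'E'
from h import *
np.set_printoptions(precision=4,suppress=True,linewidth=160)
m=np.load("pics/w8.npz"); o=status.get_obs(); p=o['position']
w=px2w(m,[(320,223),(320,308),(292.5,245),(348.5,245),(294,285),(347.5,285)],p[2]+.031); print(Ro.from_quat(o['ee_rot']).inv().apply(w-p))
print(px2w(m,[(285.5,138),(355,138),(320,138)],.019))
# C seated: top line z=.0522; flat rim & ring
g=cv2.cvtColor(cv2.imread("pics/w8.png"),cv2.COLOR_BGR2GRAY); print(list(map(int,g[150:250,393])), list(map(int,g[200,360:425])))
goal((.507,.14,.030,181.5),(.507,.14,.0135,181.5))
E
```

```text
[[ 0.0226  0.0003 -0.031 ]
 [-0.0223  0.0003 -0.031 ]
 [ 0.0117 -0.0124 -0.031 ]
 [ 0.0117  0.0134 -0.031 ]
 [-0.0093 -0.0122 -0.031 ]
 [-0.0093  0.0135 -0.031 ]]
[[0.4582 0.1121 0.019 ]
 [0.4568 0.1674 0.019 ]
 [0.4575 0.1395 0.019 ]]
[149, 150, 150, 149, 151, 152, 148, 137, 116, 100, 99, 101, 101, 100, 107, 145, 191, 211, 192, 165, 152, 153, 156, 165, 195, 228, 244, 253, 254, 254, 255, 255, 255, 255, 255, 255, 255, 255, 255, 255, 255, 255, 255, 255, 255, 255, 255, 255, 255, 255, 255, 255, 255, 255, 255, 255, 255, 255, 255, 255, 255, 255, 255, 255, 255, 255, 255, 255, 255, 255, 255, 255, 253, 231, 164, 145, 144, 149, 209, 253, 255, 255, 255, 255, 254, 251, 235, 194, 173, 186, 193, 195, 194, 196, 195, 195, 194, 192, 172, 148] [158, 158, 158, 158, 158, 159, 158, 159, 158, 158, 157, 159, 158, 159, 161, 168, 189, 207, 219, 224, 227, 232, 236, 241, 245, 248, 250, 252, 253, 253, 254, 254, 255, 255, 255, 255, 255, 255, 255, 255, 255, 255, 255, 255, 255, 255, 255, 255, 255, 254, 250, 222, 201, 200, 200, 199, 197, 184, 156, 122, 112, 114, 131, 153, 166]
goal (0.507, 0.14, 0.03, 181.5) -> [0.0, 0.0, -0.1] [-0.001, -0.0007, 0.0779] rows 1.2
goal (0.507, 0.14, 0.0135, 181.5) -> [0.0, 0.0, -0.1] [-0.001, -0.0007, 0.0944] rows 1.5
```

Call:
play_rows --plan '[0,0,0,0.0005,-0.001,0.05,0,0,0,0,0.0005,-0.001,0.075,0,0,0,0,0.0005,-0.001,0.078,0,0,0,0,0.0005,-0.001,0.078,0,0,0,0,0.0005,-0.001,0.078,0]'

```text
clock: 13.55
position: [0.5065, 0.1401, 0.0311]
ee_rot: [-0.013, 1.0, 0.0, 0.001]
ft_force: [0.2, 0.6, 0.1]
grip_width: 0.297
grasp_force: 39.7
```

```bash
python3 - <<'E'
from h import *
goal((.5055,.1397,.0135,181.5))
E
```

```text
goal (0.5055, 0.1397, 0.0135, 181.5) -> [0.1, 0.1, -0.0] [0.001, -0.0004, 0.0176] rows 0.3
```

Call:
play_rows --plan '[0,0,0,0.001,0,0.008,0,0,0,0,0.001,0,0.014,0,0,0,0,0.001,0,0.0175,0,0,0,0,0.001,0,0.0175,0,0,0,0,0.001,0,0.0175,0,0,0,0,0.001,0,0.0175,0]'

```text
clock: 14.3
position: [0.5045, 0.1397, 0.0125]
ee_rot: [-0.013, 1.0, 0.0, -0.0]
ft_force: [-2.8, -1.1, 5.7]
grip_width: 0.292
grasp_force: 40.4
```

Call:
play_rows --plan '[0,0,0,0,0,0,0.42,0,0,0,0,0,0,0.42,0,0,0,0,0,0,0.42,0,0,0,0,0,-0.06,0.42,0,0,0,0,0,-0.11,0.42,0,0,0,0,0,-0.11,0.42,0,0,0,0,0,-0.11,0.42]'

```text
clock: 15.18
position: [0.5042, 0.1396, 0.1217]
ee_rot: [-0.013, 1.0, -0.0, -0.0]
ft_force: [-0.6, -0.3, -0.7]
grip_width: 0.42
grasp_force: 0.0
```

```bash
python3 - <<'E'
from h import *
m,im,o=snap("w9"); g=cv2.cvtColor(im,cv2.COLOR_BGR2GRAY)
t=(im[120:280,285:352].min(2)>190).astype(np.uint8); n,l,s,c=cv2.connectedComponentsWithStats(t); print([ (a.tolist(),b.tolist()) for a,b in zip(s[1:],c[1:]) if a[4]>100])
print(list(map(int,g[150:270,320])))
goal((.4547,-.2553,.13,163.4))
E
```

```text
[([20, 54, 33, 42, 1380], [35.95434782608696, 74.47028985507247]), ([20, 98, 32, 11, 287], [35.491289198606275, 102.07665505226481])]
[159, 160, 159, 161, 160, 161, 158, 156, 139, 119, 114, 117, 116, 115, 113, 112, 119, 130, 135, 138, 151, 163, 172, 213, 251, 255, 255, 255, 255, 255, 255, 255, 255, 255, 255, 255, 255, 255, 255, 255, 255, 255, 255, 255, 255, 255, 255, 255, 255, 255, 255, 255, 255, 255, 255, 255, 255, 255, 255, 255, 255, 255, 255, 255, 255, 251, 206, 196, 248, 255, 255, 255, 255, 255, 255, 255, 248, 193, 147, 139, 138, 136, 135, 134, 132, 132, 129, 129, 129, 131, 130, 131, 173, 244, 254, 254, 252, 225, 148, 126, 152, 189, 204, 210, 209, 211, 207, 205, 203, 200, 200, 199, 198, 197, 197, 194, 193, 194, 194, 193]
goal (0.4547, -0.2553, 0.13, 163.4) -> [-0.0, -0.1, 18.1] [0.0594, -0.3934, -0.0086] rows 6.4
```

Call:
play_rows --plan '[0,0,18.1,0.059,-0.393,-0.008,0.42,0,0,18.1,0.059,-0.393,-0.008,0.42,0,0,18.1,0.059,-0.393,-0.008,0.42,0,0,18.1,0.059,-0.393,-0.008,0.6,0,0,18.1,0.059,-0.393,-0.008,0.6,0,0,18.1,0.059,-0.393,-0.008,0.6,0,0,18.1,0.059,-0.393,-0.008,0.6,0,0,18.1,0.059,-0.393,-0.008,0.6,0,0,18.1,0.059,-0.393,-0.008,0.6,0,0,18.1,0.059,-0.393,-0.008,0.6]'

```text
clock: 16.48
position: [0.456, -0.2533, 0.1298]
ee_rot: [0.143, 0.99, 0.0, -0.0]
ft_force: [-0.2, 0.1, -0.3]
grip_width: 0.601
grasp_force: 0.0
```

```bash
cat >> h.py <<'E'
def cell(name,seed,r,thr=190,win=(25,45)):
    """white sleeve blob near seed; axis measured on its top line (z=2r)"""
    m=np.load(f"pics/{name}.npz"); im=cv2.imread(f"pics/{name}.png"); u,v=proj(m,[seed])[0].astype(int)
    a,b=max(0,u-win[0]),max(0,v-win[1]); t=(im[b:v+win[1],a:u+win[0]].min(2)>thr).astype(np.uint8)
    n,l,s,c=cv2.connectedComponentsWithStats(t)
    for i in range(1,n):
        if s[i,4]<60: continue
        cs=max(cv2.findContours((l==i).astype(np.uint8),0,1)[0],key=len).reshape(-1,2)+[a,b]
        q=cv2.minAreaRect((px2w(m,cs,1.6*r)[:,:2]*1000).astype(np.float32)); print("px",s[i,:4]+[a,b,0,0],"world mm",np.round(q[0],1),np.round(q[1],1),round(q[2],1))
E
python3 - <<'E'
from h import *
m,im,o=snap("w10"); print(proj(m,[(.4547,-.2553,.007)])); cell("w10",(.4547,-.2553,.007),.0072,170)
g=cv2.cvtColor(im,cv2.COLOR_BGR2GRAY)
goal((.4547,-.2553,-.015,163.4))
E
```

```text
[[317.26369009 186.00579059]]
px [312 162  15  40] world mm [ 450.3 -252.2] [11.5 37.4] 69.7
px [312 206  12   7] world mm [ 475.5 -261. ] [10.7  5.7] 81.0
goal (0.4547, -0.2553, -0.015, 163.4) -> [0.0, -0.0, 0.1] [0.0007, -0.0022, 0.145] rows 2.3
```

Call:
play_rows --plan '[0,0,2.4,0.0005,-0.0005,0.06,0.6,0,0,2.4,0.0005,-0.0005,0.12,0.6,0,0,2.4,0.0005,-0.0005,0.141,0.6,0,0,2.4,0.0005,-0.0005,0.141,0.6,0,0,2.4,0.0005,-0.0005,0.141,0.6,0,0,2.4,0.0005,-0.0005,0.141,0,0,0,2.4,0.0005,-0.0005,0.141,0,0,0,2.4,0.0005,-0.0005,0.141,0,0,0,2.4,0.0005,-0.0005,0.141,0,0,0,2.4,0.0005,-0.0005,0.141,0,0,0,2.4,0.0005,-0.0005,0.141,0]'

```text
clock: 17.9
position: [0.4558, -0.2552, -0.0098]
ee_rot: [0.165, 0.986, 0.0, 0.001]
ft_force: [-0.6, 2.0, 7.9]
grip_width: 0.145
grasp_force: 39.0
```

```bash
python3 - <<'E'
from h import *
goal((.4555,-.254,.11,161),(.51,.026,.11,181.5))
E
```

```text
goal (0.4555, -0.254, 0.11, 161) -> [0.0, 0.1, -0.0] [0.0005, 0.0011, -0.1198] rows 1.9
goal (0.51, 0.026, 0.11, 181.5) -> [0.0, 0.1, -20.5] [0.0402, 0.2836, -0.1197] rows 5.0
```

Call:
play_rows --plan '[0,0,0,0,0,0,0.4,0,0,0,0,0,0,0.4,0,0,0,0,0,0.004,0.4,0,0,0,0,0,0.004,0.4,0,0,0,0,0,0.004,0,0,0,0,0,0,0.004,0,0,0,0,0,0,0.004,0,0,0,0,0,0,0.004,0,0,0,0,0,0,0.004,0]'

```text
clock: 19.02
position: [0.4552, -0.2551, -0.0147]
ee_rot: [0.165, 0.986, 0.0, 0.0]
ft_force: [-0.8, -0.6, 0.4]
grip_width: 0.152
grasp_force: 40.6
```

Call:
play_rows --plan '[0,0,0,0,0,-0.06,0,0,0,0,0,0,-0.124,0,0,0,0,0,0,-0.124,0,0,0,-20.5,0.04,0.283,-0.124,0,0,0,-20.5,0.04,0.283,-0.124,0,0,0,-20.5,0.04,0.283,-0.124,0,0,0,-20.5,0.04,0.283,-0.124,0,0,0,-20.5,0.04,0.283,-0.124,0,0,0,-20.5,0.04,0.283,-0.124,0,0,0,-20.5,0.04,0.283,-0.124,0,0,0,-20.5,0.04,0.283,-0.124,0]'

```text
clock: 20.4
position: [0.5092, 0.0241, 0.109]
ee_rot: [-0.012, 1.0, -0.0, -0.0]
ft_force: [0.4, 0.3, 0.2]
grip_width: 0.151
grasp_force: 40.4
```

```bash
python3 - <<'E'
from h import *
np.set_printoptions(precision=4,suppress=True,linewidth=160)
m,im,o=snap("w11"); p=o['position']; print(p,o['grip_width']); R=Ro.from_quat(o['ee_rot'])
g=cv2.cvtColor(im,cv2.COLOR_BGR2GRAY)
print("rows195",list(map(int,g[195:340,320])))
for r in (235,255,285): print(r,list(map(int,g[r,295:346])))
print("145",[(u,int(v)) for u,v in zip(range(230,480),g[145,230:480]) if v<100])
for r in (205,210,215,225,300,305,310,315): print(r,R.inv().apply(px2w(m,[(320,r)],p[2]+.0219+.0072)-p))
E
```

```text
[0.5092 0.0241 0.109 ] 0.15070980629521882
rows195 [203, 203, 204, 203, 204, 202, 203, 203, 202, 204, 201, 201, 196, 172, 153, 147, 148, 149, 148, 151, 149, 156, 174, 185, 195, 215, 234, 239, 239, 239, 239, 239, 238, 239, 239, 239, 239, 240, 239, 239, 239, 239, 239, 239, 239, 239, 239, 239, 240, 240, 240, 239, 240, 240, 239, 239, 239, 240, 239, 240, 240, 240, 240, 240, 240, 240, 239, 240, 236, 223, 210, 204, 206, 206, 205, 204, 205, 203, 205, 203, 204, 207, 206, 223, 246, 251, 251, 252, 253, 253, 253, 253, 253, 252, 212, 124, 96, 94, 95, 95, 96, 98, 149, 234, 252, 253, 253, 253, 253, 253, 252, 242, 217, 190, 164, 155, 160, 159, 156, 151, 153, 157, 160, 163, 165, 164, 162, 164, 170, 177, 180, 179, 182, 181, 177, 177, 178, 177, 180, 177, 175, 175, 174, 173, 167]
235 [140, 143, 143, 144, 142, 139, 122, 96, 88, 90, 118, 178, 208, 219, 224, 229, 231, 234, 236, 237, 237, 237, 238, 239, 240, 239, 238, 237, 236, 237, 249, 255, 255, 255, 255, 253, 251, 253, 254, 253, 223, 133, 106, 104, 105, 107, 124, 165, 181, 194, 196]
255 [157, 158, 158, 155, 158, 156, 152, 130, 97, 83, 83, 86, 121, 169, 186, 191, 198, 205, 217, 226, 236, 240, 239, 240, 240, 240, 240, 239, 237, 236, 234, 234, 231, 229, 224, 220, 214, 204, 184, 132, 96, 94, 95, 105, 132, 155, 160, 159, 159, 160, 159]
285 [84, 89, 110, 143, 142, 111, 91, 85, 88, 85, 83, 85, 92, 119, 157, 191, 213, 227, 235, 242, 246, 248, 250, 252, 253, 253, 254, 254, 254, 255, 255, 255, 255, 255, 255, 254, 253, 240, 196, 123, 88, 86, 92, 93, 96, 100, 130, 173, 170, 127, 96]
145 [(282, 94), (283, 70), (284, 66), (285, 67), (286, 69), (287, 71), (288, 80), (356, 83), (357, 71), (358, 73), (359, 89), (427, 89), (428, 84), (429, 98)]
205 [[ 0.0304  0.0003 -0.0291]]
210 [[ 0.0281  0.0003 -0.0291]]
215 [[ 0.0257  0.0003 -0.0291]]
225 [[ 0.0208  0.0003 -0.0291]]
300 [[-0.0191  0.0003 -0.0291]]
305 [[-0.022   0.0003 -0.0291]]
310 [[-0.0249  0.0003 -0.0291]]
315 [[-0.0279  0.0003 -0.0291]]
```

```bash
python3 - <<'E'
from h import *
m=np.load("pics/w11.npz")
print(px2w(m,[(288.5,145),(357.5,145),(428,145),(320,138)],.019).round(4))
goal((.508,.0262,.03,181.5))
E
```

```text
[[ 0.467  -0.0022  0.019 ]
 [ 0.4656  0.0533  0.019 ]
 [ 0.4641  0.1102  0.019 ]
 [ 0.4608  0.023   0.019 ]]
goal (0.508, 0.0262, 0.03, 181.5) -> [-0.0, -0.0, -0.1] [0.0013, 0.0019, 0.0791] rows 1.3
```

Call:
play_rows --plan '[0,0,0,0.001,0.0018,0.05,0,0,0,0,0.001,0.0018,0.075,0,0,0,0,0.001,0.0018,0.079,0,0,0,0,0.001,0.0018,0.079,0,0,0,0,0.001,0.0018,0.079,0]'

```text
clock: 21.08
position: [0.5094, 0.0273, 0.0316]
ee_rot: [-0.013, 1.0, 0.0, 0.001]
ft_force: [0.2, -0.3, -0.1]
grip_width: 0.156
grasp_force: 40.4
```

```bash
python3 - <<'E'
from h import *
goal((.5085,.0261,.0118,181.5))
E
```

```text
goal (0.5085, 0.0261, 0.0118, 181.5) -> [0.0, 0.1, -0.0] [0.001, -0.0012, 0.0198] rows 0.3
```

Call:
play_rows --plan '[0,0,0,0.001,-0.001,0.008,0,0,0,0,0.001,-0.001,0.014,0,0,0,0,0.001,-0.001,0.0185,0,0,0,0,0.001,-0.001,0.0185,0,0,0,0,0.001,-0.001,0.0185,0,0,0,0,0.001,-0.001,0.0185,0]'

```text
clock: 21.82
position: [0.5076, 0.0264, 0.0118]
ee_rot: [-0.013, 1.0, 0.0, 0.0]
ft_force: [-0.4, -0.1, -0.7]
grip_width: 0.147
grasp_force: 40.4
```

Call:
play_rows --plan '[0,0,0,0,0,0,0.3,0,0,0,0,0,0,0.3,0,0,0,0,0,0,0.3,0,0,0,0,0,-0.06,0.3,0,0,0,0,0,-0.11,0.3,0,0,0,0,0,-0.11,0.3,0,0,0,0,0,-0.11,0.3]'

```text
clock: 22.7
position: [0.5072, 0.0263, 0.1214]
ee_rot: [-0.013, 1.0, 0.0, -0.0]
ft_force: [0.1, -0.4, -0.8]
grip_width: 0.298
grasp_force: 0.0
```

```bash
python3 - <<'E'
from h import *
snap("w12"); cell("w12",(.51,.026,.033),.0072+.026/1.6,190)
goal((.5505,-.1317,.13,169.9))
E
```

```text
px [314 170  16  45] world mm [502.1  27.6] [37.4 12.4] 1.2
goal (0.5505, -0.1317, 0.13, 169.9) -> [-0.0, -0.1, 11.6] [-0.0396, -0.159, -0.0093] rows 2.6
```

Call:
play_rows --plan '[0,0,11.6,-0.04,-0.159,-0.009,0.3,0,0,11.6,-0.04,-0.159,-0.009,0.8,0,0,11.6,-0.04,-0.159,-0.009,0.8,0,0,11.6,-0.04,-0.159,-0.009,0.8,0,0,11.6,-0.04,-0.159,-0.009,0.8,0,0,11.6,-0.04,-0.159,-0.009,0.8]'

```text
clock: 23.5
position: [0.5513, -0.13, 0.1302]
ee_rot: [0.087, 0.996, 0.0, -0.001]
ft_force: [-0.1, 0.2, -0.3]
grip_width: 0.799
grasp_force: 0.0
```

```bash
python3 - <<'E'
from h import *
m,im,o=snap("w13"); cell("w13",(.5505,-.1317,.02),.0171,170,(40,55))
goal((.5505,-.1317,-.015,169.9))
E
```

```text
px [300 158  38  56] world mm [ 545.5 -130.3] [32.1 50.1] 79.0
px [300 215  35  11] world mm [ 576.8 -136.9] [30.8  9.4] 81.9
goal (0.5505, -0.1317, -0.015, 169.9) -> [0.0, -0.0, 0.1] [0.0006, -0.0018, 0.1454] rows 2.3
```

Call:
play_rows --plan '[0,0,0.8,0.0005,-0.0018,0.06,0.8,0,0,0.8,0.0005,-0.0018,0.12,0.8,0,0,0.8,0.0005,-0.0018,0.145,0.8,0,0,0.8,0.0005,-0.0018,0.145,0.8,0,0,0.8,0.0005,-0.0018,0.145,0.8,0,0,0.8,0.0005,-0.0018,0.145,0,0,0,0.8,0.0005,-0.0018,0.145,0,0,0,0.8,0.0005,-0.0018,0.145,0,0,0,0.8,0.0005,-0.0018,0.145,0,0,0,0.8,0.0005,-0.0018,0.145,0,0,0,0.8,0.0005,-0.0018,0.145,0]' --squeeze 60

```text
clock: 24.92
position: [0.5518, -0.1333, -0.0128]
ee_rot: [0.095, 0.995, 0.0, 0.001]
ft_force: [-1.5, 1.1, 7.4]
grip_width: 0.384
grasp_force: 59.8
```

```bash
python3 - <<'E'
from h import *
goal((.5505,-.1317,.13,169.5),(.509,.083,.13,181.5))
E
```

```text
goal (0.5505, -0.1317, 0.13, 169.5) -> [0.0, 0.1, -0.4] [0.0013, 0.0014, -0.1428] rows 2.3
goal (0.509, 0.083, 0.13, 181.5) -> [0.0, 0.1, -12.4] [0.0827, 0.2044, -0.1429] rows 4.2
```

Call:
play_rows --plan '[0,0,0,0,0,-0.06,0,0,0,0,0,0,-0.12,0,0,0,0,0,0,-0.144,0,0,0,0,0,0,-0.144,0,0,0,-12.4,0.083,0.204,-0.144,0,0,0,-12.4,0.083,0.204,-0.144,0,0,0,-12.4,0.083,0.204,-0.144,0,0,0,-12.4,0.083,0.204,-0.144,0,0,0,-12.4,0.083,0.204,-0.144,0,0,0,-12.4,0.083,0.204,-0.144,0,0,0,-12.4,0.083,0.204,-0.144,0]'

```text
clock: 26.3
position: [0.5079, 0.0813, 0.1292]
ee_rot: [-0.012, 1.0, -0.0, -0.0]
ft_force: [0.1, -0.1, -1.5]
grip_width: 0.387
grasp_force: 60.6
```

```bash
python3 - <<'E'
from h import *
np.set_printoptions(precision=4,suppress=True,linewidth=160)
m,im,o=snap("w14"); p=o['position']; print(p,o['grip_width']); R=Ro.from_quat(o['ee_rot'])
g=cv2.cvtColor(im,cv2.COLOR_BGR2GRAY)
print("rows190",list(map(int,g[190:350,320])))
for r in (235,285): print(r,list(map(int,g[r,280:361:2])))
print("145",[(u,int(v)) for u,v in zip(range(180,480),g[145,180:480]) if v<100])
for r in (200,210,220,230,300,310,320,330): print(r,R.inv().apply(px2w(m,[(320,r)],p[2]+.0299+.0171)-p))
E
```

```text
[0.5079 0.0813 0.1292] 0.3865759522421573
rows190 [201, 200, 196, 172, 153, 148, 148, 150, 149, 148, 150, 150, 150, 151, 152, 152, 153, 153, 153, 156, 155, 157, 154, 156, 156, 166, 179, 187, 191, 209, 232, 239, 239, 238, 238, 238, 239, 238, 239, 238, 238, 239, 239, 238, 238, 239, 238, 239, 239, 239, 239, 239, 239, 240, 239, 238, 239, 239, 240, 239, 240, 239, 239, 240, 239, 240, 240, 240, 239, 240, 240, 246, 253, 255, 255, 255, 255, 255, 255, 255, 255, 253, 246, 241, 240, 240, 240, 240, 239, 240, 240, 240, 240, 240, 240, 239, 240, 240, 239, 239, 240, 240, 247, 253, 255, 255, 255, 255, 254, 253, 253, 253, 253, 253, 253, 253, 253, 253, 253, 253, 253, 253, 253, 253, 253, 253, 253, 253, 252, 247, 203, 155, 145, 147, 145, 144, 143, 144, 161, 220, 248, 252, 253, 253, 253, 252, 252, 249, 238, 216, 177, 143, 126, 123, 123, 121, 119, 119, 118, 118]
235 [176, 176, 195, 208, 219, 225, 226, 228, 231, 233, 235, 235, 237, 237, 237, 237, 238, 238, 239, 238, 239, 239, 238, 237, 236, 235, 235, 234, 233, 232, 231, 229, 226, 224, 222, 220, 216, 210, 202, 188, 152]
285 [99, 104, 113, 166, 184, 192, 201, 
[... 489 characters left out ...]
84), (316, 82), (317, 84), (318, 83), (319, 87), (320, 83), (321, 84), (322, 85), (323, 85), (324, 85), (325, 83), (326, 85), (327, 84), (328, 86), (329, 85), (330, 86), (331, 83), (332, 83), (333, 87), (334, 86), (335, 85), (336, 84), (337, 84), (338, 84), (339, 85), (340, 86), (341, 86), (342, 87), (343, 86), (344, 85), (345, 87), (346, 89), (347, 87), (348, 88), (349, 90), (353, 90), (354, 79), (355, 83), (356, 97), (419, 92), (420, 89)]
200 [[ 0.0382  0.0004 -0.047 ]]
210 [[ 0.0341  0.0004 -0.047 ]]
220 [[ 0.03    0.0004 -0.047 ]]
230 [[ 0.0257  0.0004 -0.047 ]]
300 [[-0.0067  0.0004 -0.047 ]]
310 [[-0.0117  0.0004 -0.047 ]]
320 [[-0.0169  0.0004 -0.047 ]]
330 [[-0.0222  0.0004 -0.047 ]]
```

```bash
python3 - <<'E'
from h import *
goal((.5089,.0834,.034,181.5))
E
```

```text
goal (0.5089, 0.0834, 0.034, 181.5) -> [-0.0, -0.0, -0.1] [-0.001, 0.0019, 0.0954] rows 1.5
```

Call:
play_rows --plan '[0,0,0,-0.0005,0.0018,0.05,0,0,0,0,-0.0005,0.0018,0.085,0,0,0,0,-0.0005,0.0018,0.095,0,0,0,0,-0.0005,0.0018,0.095,0,0,0,0,-0.0005,0.0018,0.095,0]'

```text
clock: 26.98
position: [0.5096, 0.0846, 0.0363]
ee_rot: [-0.013, 1.0, 0.0, 0.001]
ft_force: [0.3, -0.8, -1.3]
grip_width: 0.386
grasp_force: 60.5
```

```bash
python3 - <<'E'
from h import *
goal((.5089,.0834,.0137,181.5))
E
```

```text
goal (0.5089, 0.0834, 0.0137, 181.5) -> [0.0, 0.1, -0.0] [0.0008, -0.0012, 0.0226] rows 0.4
```

Call:
play_rows --plan '[0,0,0,0.0005,-0.001,0.008,0,0,0,0,0.0005,-0.001,0.016,0,0,0,0,0.0005,-0.001,0.021,0,0,0,0,0.0005,-0.001,0.021,0,0,0,0,0.0005,-0.001,0.021,0,0,0,0,0.0005,-0.001,0.021,0]'

```text
clock: 27.72
position: [0.5079, 0.0836, 0.0138]
ee_rot: [-0.013, 1.0, 0.0, 0.0]
ft_force: [-0.0, 0.2, -0.6]
grip_width: 0.383
grasp_force: 60.6
```

Call:
play_rows --plan '[0,0,0,0,0,0,0.48,0,0,0,0,0,0,0.48,0,0,0,0,0,0,0.48,0,0,0,0,0,-0.05,0.48,0,0,0,0,0,-0.1,0.48,0,0,0,0,0,-0.16,0.48,0,0,0,0,0.03,-0.16,0.48,0,0,0,0,0.03,-0.16,0.48,0,0,0,0,0.03,-0.16,0.48]'

```text
clock: 28.85
position: [0.5069, 0.113, 0.1734]
ee_rot: [-0.013, 1.0, -0.0, -0.0]
ft_force: [-0.2, -0.6, -1.3]
grip_width: 0.481
grasp_force: 0.0
```

```bash
python3 - <<'E'
from h import *
m,im,o=snap("w15"); 
P=[(.5058,.1972),(.5073,.1402),(.5089,.0832),(.5104,.0262)]
for (x,y),h,win in zip(P,(.0522,.0435,.0602,.0404),((25,40),(20,40),(27,45),(15,40))): print((x,y)); cell("w15",(x,y,h),h/1.6,190,win)
x,y=proj(m,[(.508,.11,.02)])[0].astype(int); print(x,y)
cv2.imwrite("pics/fin.png",crop(im,max(0,x-160),max(0,y-90),320,200,2.5))
E
```

```text
(0.5058, 0.1972)
px [406 161  15  37] world mm [497.1 200. ] [34.5 12. ] 0.5
(0.5073, 0.1402)
px [336 161  27  35] world mm [499.8 140.4] [33.4 24.9] 1.6
px [336 198  25   7] world mm [522.6 140.8] [ 6.2 23.6] 1.5
(0.5089, 0.0832)
px [280 155  27  52] world mm [500.  88.] [47.6 24.1] 0.8
px [280 210  26   7] world mm [531.3  88. ] [ 5.5 23.8] 7.0
(0.5104, 0.0262)
px [228 158  13  32] world mm [498.8  29.2] [30.6 10.8] 0.1
317 180
```

View pics/fin.png

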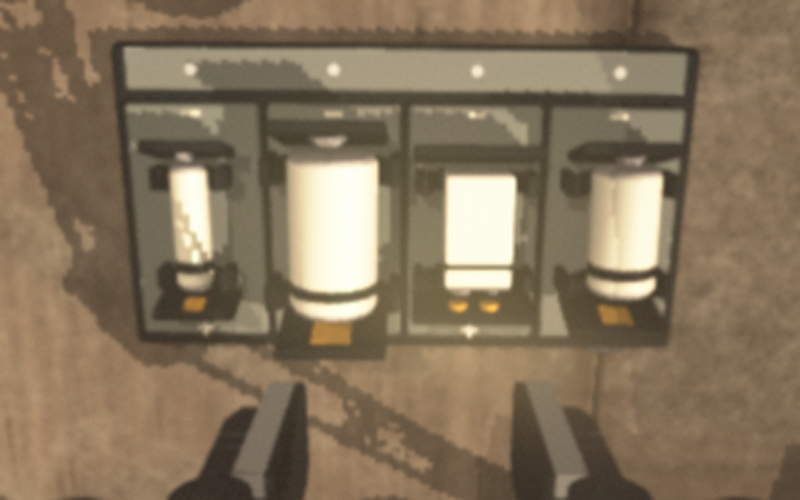

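All four batteries sit centred in their cradles: AA (190,225), D (332,235), 9 V (480,230) and C (625,230). Rings and terminals are towards the contacts, and the gripper is clear.

```bash
python3 -c "
from workcell import manip; print(manip.hand_in())"
```

```text
the job is handed in; nothing more can be done
None
```

I placed all four batteries in their own cradles with the positive ends towards the contacts, and left the glue stick and stapler alone. I handed the job in at about 29 s; the hand-in returned no verdict.

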